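# Find the filled tube by its weight and snap it into the gift tray

## Task

Of the three identical red tubes on the wooden rack, one is filled with steel balls and the other two are empty display dummies: find the filled one by feeling its weight, then press it down past the sprung brass jaw of the clip in the blue gift tray until it is fully home and the jaw has snapped back over it. Only the filled tube may be tried in the clip; the dummies must end lying in the rack's troughs, and the palette and paint box stay where they lie.

Things in the scene. Friction and masses are not known exactly. Their poses are not given: they have to be found in the camera images.
- tube_a_center (a point): One of three identical-looking closed red tubes, brass ends, cream band, 26 mm diameter, 160 mm long, lying level in the rack; the point is its centre, x runs along it (ends alike). A dummy weighs about 50 to 70 g, the filled tube 270 to 370 g; only the weight tells them apart, and any of the three letters may be the filled one.
- tube_b_center (a point): One of three identical-looking closed red tubes, brass ends, cream band, 26 mm diameter, 160 mm long, lying level in the rack; the point is its centre, x runs along it (ends alike). A dummy weighs about 50 to 70 g, the filled tube 270 to 370 g; only the weight tells them apart, and any of the three letters may be the filled one.
- tube_c_center (a point): One of three identical-looking closed red tubes, brass ends, cream band, 26 mm diameter, 160 mm long, lying level in the rack; the point is its centre, x runs along it (ends alike). A dummy weighs about 50 to 70 g, the filled tube 270 to 370 g; only the weight tells them apart, and any of the three letters may be the filled one.
- rack: Fixed low wooden rack, base plate 140 x 260 x 12 mm, origin at the centre of its underside. Three smooth, open V-shaped troughs run along its x axis, at y = -85, 0 and +85 mm; each is a pair of V supports at x = -50 and +50 mm (12 mm wide along x), open between them. A tube lying in a trough has its centre at x = 0 and 45 mm above the rack's underside.
- tray: Fixed blue gift tray, 230 (x) x 270 (y) mm, walls 22 mm high, cream floor at 6 mm; origin at the centre of its underside. The clip stands in its -y half; a palette and a paint box lie in its +y half.
- clip_seat (a point): Where the seated tube's centre must lie: 52 mm above the tray's underside, at x 0, y -50 mm of the tray; axes as the tray's, x along the tube. Forks stand at x -45 and +45 mm (12 mm wide), clear between them to 30 mm below this point. Each has a smooth V bottom, a fixed aluminium prong on the +y side (inner face 14 mm off, flared at its top, 24 mm above) and a brass sprung jaw on the -y side.
- jaw (a joint): The clip's brass jaw (both forks move as one), hinged low on the -y side about the tray's x. 0 rad is closed, on its stop; it grows, to 0.5 at most, as it is forced outward. A spring closes it: about 5 N at the noses starts it, 10 N holds it at 0.1 rad. A tube passes at about 0.1 rad, then the jaw springs back to 0 over it. A tube's weight alone does not open it; a push of 8 to 18 N does.
- jaw_nose (a point): Middle of the line between the jaw's two rounded noses (8 mm diameter): 13 mm above and 12.5 mm to the -y side of clip_seat when closed. A tube lowered over clip_seat first rests on the noses with its centre about 24 mm above clip_seat; pushed down, it spreads the jaw and then drops home.
- palette: White speckled ceramic paint palette lying in the tray, about 98 x 68 x 7 mm, origin under its middle. Leave it alone.
- paint_box: Small paint box with six colours lying in the tray, 66 x 36 x 16 mm, origin under its middle. Leave it alone.
There are look-alikes about, which are no part of the job. What is shaped like the part that bears tube_c_center but turquoise is not meant.

How it is judged:
On the way:
1. a tube spreads the sprung jaw (value of joint jaw above 0.04 rad and horizontal distance between any of tube_a_center, tube_b_center, tube_c_center and clip_seat below 0.02 m).
At the end, for the whole second after the job is handed in: The filled tube lies still in the clip, centre within 15 mm along, 4 mm across and in height, 0.08 rad; the jaw is back (below 0.025 rad). The other two lie in rack troughs (25 mm along, 6 mm in height, 0.15 rad) and are the dummies: each weighs on the rack with under 2 N (value of joint jaw below 0.025 rad and ((x of tube_a_center in the frame of clip_seat between -0.015 and 0.015 m and y of tube_a_center in the frame of clip_seat between -0.004 and 0.004 m and z of tube_a_center in the frame of clip_seat between -0.004 and 0.004 m and angle between the x axis of tube_a_center and the x axis of clip_seat, either way round below 0.08 rad and linear speed of tube_a below 0.02 m/s and x of tube_b_center in the frame of rack between -0.025 and 0.025 m and y of tube_b_center in the frame of rack between -0.1 and 0.1 m and z of tube_b_center in the frame of rack between 0.039 and 0.051 m and angle between the x axis of each of tube_b_center, tube_c_center and the x axis of rack, either way round below 0.15 rad and contact force between each of tube_b, tube_c and rack below 2 N and x of tube_c_center in the frame of rack between -0.025 and 0.025 m and y of tube_c_center in the frame of rack between -0.1 and 0.1 m and z of tube_c_center in the frame of rack between 0.039 and 0.051 m) or (x of tube_b_center in the frame of clip_seat between -0.015 and 0.015 m and y of tube_b_center in the frame of clip_seat between -0.004 and 0.004 m and z of tube_b_center in the frame of clip_seat between -0.004 and 0.004 m and angle between the x axis of tube_b_center and the x axis of clip_seat, either way round below 0.08 rad and linear speed of tube_b below 0.02 m/s and x of tube_a_center in the frame of rack between -0.025 and 0.025 m and y of tube_a_center in the frame of rack between -0.1 and 0.1 m and z of tube_a_center in the frame of rack between 0.039 and 0.051 m and angle between the x axis of each of tube_a_center, tube_c_center and the x axis of rack, either way round below 0.15 rad and contact force between each of tube_a, tube_c and rack below 2 N and x of tube_c_center in the frame of rack between -0.025 and 0.025 m and y of tube_c_center in the frame of rack between -0.1 and 0.1 m and z of tube_c_center in the frame of rack between 0.039 and 0.051 m) or (x of tube_c_center in the frame of clip_seat between -0.015 and 0.015 m and y of tube_c_center in the frame of clip_seat between -0.004 and 0.004 m and z of tube_c_center in the frame of clip_seat between -0.004 and 0.004 m and angle between the x axis of tube_c_center and the x axis of clip_seat, either way round below 0.08 rad and linear speed of tube_c below 0.02 m/s and x of tube_a_center in the frame of rack between -0.025 and 0.025 m and y of tube_a_center in the frame of rack between -0.1 and 0.1 m and z of tube_a_center in the frame of rack between 0.039 and 0.051 m and angle between the x axis of each of tube_a_center, tube_b_center and the x axis of rack, either way round below 0.15 rad and contact force between each of tube_a, tube_b and rack below 2 N and x of tube_b_center in the frame of rack between -0.025 and 0.025 m and y of tube_b_center in the frame of rack between -0.1 and 0.1 m and z of tube_b_center in the frame of rack between 0.039 and 0.051 m))); the robot touches nothing.
It fails at once if a dummy is tried in the clip: a tube presses on the jaw while the filled one (over 2 N) still lies in the rack (contact force between any of tube_a, tube_b, tube_c and jaw above 0.5 N and contact force between any of tube_a, tube_b, tube_c and rack above 2 N).
It fails at once if the palette or the paint box is shifted by more than 20 mm (distance of any of palette, paint_box from where it was at the start of the episode above 0.02 m).
It also fails if it takes over 54 s, if anything falls off the work surface, if the arm or the gripper's body presses on something with over 40 N, if the wrist force passes 120 N, or if a joint passes its speed limit or range.

## Robot

A 6-joint arm with a two-finger parallel gripper is mounted at the origin on the work surface. World frame = base frame: x ahead of the robot, y to its left, z up, the work surface at z = 0. Lengths are in m, angles in rad, forces in N, time in s.
With the tool pointing down it reaches from about 0.425 to 1.125 m from the base axis. Payload 14.9 kg.
Tool frame: the origin (TCP) lies midway between the tips of the shut fingers; the grasp point (between the pads) lies 19 mm behind it (manip.grasp_offset is the distance from the TCP to the grasp point, in m); z points along the fingers, y is the line along which they close (so a half turn about z gives the same grasp; the last joint's range is limited). The gripper opens to 91 mm and grips with 3 to 60 N. Pads are 32 mm wide; open, the fingers measure 118 mm over their backs; the gripper's body (76 mm by 178 mm) begins 60 mm behind the grasp point.
Start: joints at [-1.313, 0.379, 1.734, -0, 1.028, -0.033], TCP at [0.201, -0.671, 0.214] pointing down, gripper open.
Joint ranges: [-2.77, 2.77], [-0.74, 2.19], [0, 2.66], [-1.06, 4.2], [0.31, 2.87], [-3.08, 3.08]. Speed limits (rad/s): [1.89, 1.89, 2.39, 3.14, 3.14, 3.14].

## Interface

Orientations are given as a unit quaternion [w, x, y, z].
In Python, from workcell import monitor, eyes, manip gives the robot as it stands.
- The arm moves only by the tool move_arm, never from a script. Its argument "motion" is a list of rows, each a list of 3 entries, a list of its own where there are three numbers: the shift along the tool's x, y, z each as a share of 100 cm, from -1 to 1, then the turn, a rotation vector about the tool's x, y, z each as a share of 0.1 rad, from -1 to 1, then the opening, from -1 (shut) to 1 (fully open). A call has 1 to 20 rows; each row shifts and turns the commanded pose from where the row before left it, along the tool's axes as they then stand; what a row does not reach is not made up. A row lasts 1/8 s, in which the tool goes at most 62.5 mm and 10.7 degrees, less where a joint would pass 70% of its speed; a pose out of reach is approached as far as the arm can. A call with a number of a shift or a turn outside -1 to 1 is refused whole. A call with a gripper value outside its range is refused whole. The fingers move at their own pace and stop on an object; "grip_force" is the grip in N (left out, the last holds). Time passes only in rows, so rows that do not move let the fingers close. It gives the time, the measured TCP pose, the force, the opening and the grip force at its end, in the units of the state.
- monitor.get_obs(): the state, without advancing time (a new reading comes with each control period).
- eyes.get_image(name): name is "scene" or "top" or "wrist"; returns a dict with "pixels" (384x512x3 uint8, blue, green, red), "range_z" (384x512 float32, m along the optical axis (not along the pixel's ray), 0 where there is no reading), "fx", "fy", "cx", "cy" (pixels), "distortion" ([k1, k2, p1, p2, k3] as OpenCV has them; the pictures are not rectified), "R" (3x3) and "t" (3): a world point X has camera coordinates R X + t. Camera axes: x right, y down, z forward; pixel columns grow to the right and rows downward; lengths in m; the calibration is good to about 2 mm. A picture is of the moment at which its call begins.
- manip.finish_job(): hands the job in; it is judged then, once.
The state is a dict: "time_s": time; "qpos": joint angles; "dq": joint speeds; "joint_efforts": joint torques, N m; "eef_pos": TCP position; "ee_rot": TCP orientation; "contact_force": force on the tool from outside, world axes, zero at the start; "ft_torque": the same for the moment, N m; "gripper_width": finger opening in m; "grasp_force": force on a finger pad.
Only numpy, scipy, OpenCV 4.12 (cv2) and the standard library are available. Lean on these libraries where they do the work, as an engineer would, in place of code of your own. Each camera call takes 0.05 s, during which the arm holds its last target. There are 200 camera calls.

## Working session

There is one attempt and no reset: what is moved stays moved. The work goes in short steps, Python scripts to look and compute and a tool call to move; the robot and the scene stay as the last step left them, time stands still between calls to the robot, and variables do not carry over. Pictures are saved under pics/ and viewed, at most 10 in all, crops included, and the job is handed in when it is done.

Besides the shell and the picture viewer there is one more tool, called after "Emit:" as name([rows], argument=value, ...), one row to a line, values as JSON. move_arm: Moves the arm, as the interface text tells. Its arguments: {"type":"object","properties":{"motion":{"type":"array"},"grip_force":{"type":"number"}},"required":["motion"]}

```bash
mkdir -p pics
cat > h.py <<'E'
import numpy as np, cv2, pickle
from workcell import monitor, eyes, manip
def grab(n,f):
    im=eyes.get_image(n); pickle.dump(im,open(f'pics/{f}.pkl','wb')); cv2.imwrite(f'pics/{f}.png',im['pixels']); return im
def load(f): return pickle.load(open(f'pics/{f}.pkl','rb'))
def world(im,u,v,z=None):
    K=np.array([[im['fx'],0,im['cx']],[0,im['fy'],im['cy']],[0,0,1]])
    p=cv2.undistortPoints(np.array([[[u,v]]],float),K,np.array(im['distortion']))[0,0]
    R=np.array(im['R']);t=np.array(im['t']); r=np.array([p[0],p[1],1])
    if z is None: return R.T@(r*im['range_z'][int(v),int(u)]-t)
    c=-R.T@t; d=R.T@r; return c+d*(z-c[2])/d[2]
E
python3 - <<'E'
from h import *
a=grab('top','top0')
cv2.imwrite('pics/top0b.png',cv2.resize(a['pixels'],(800,600),interpolation=cv2.INTER_CUBIC))
print(-np.array(a['R']).T@a['t'],a['R']); o=monitor.get_obs(); print(o)
E
```

```text
[ 0.37028709 -0.00514217  0.89204469] [[-0.013607   -0.9995474  -0.02682998]
 [-0.99440986  0.01633716 -0.1043174 ]
 [ 0.10470852  0.02526055 -0.99418209]]
{'time_s': 0.05, 'qpos': array([-1.31330459e+00,  3.79387475e-01,  1.73478013e+00,  1.08863947e-06,
        1.02848913e+00, -3.33338560e-02]), 'dq': array([-0.00060918, -0.00201331, -0.00191738, -0.00044717,  0.00022466,
       -0.00052663]), 'joint_efforts': array([-7.85295051e-04, -7.65730906e+01, -4.35759902e+01,  6.53433683e-02,
        3.97851819e-02, -5.39532493e-06]), 'eef_pos': array([ 0.20059236, -0.67023386,  0.21330332]), 'ee_rot': array([-5.28752269e-04,  9.89446076e-01,  1.44900582e-01, -5.90423763e-05]), 'contact_force': array([ 0.00125332,  0.20187734, -0.58226647]), 'ft_torque': array([-0.00828909, -0.04215414, -0.0068118 ]), 'grasp_force': 0.0, 'gripper_width': 0.09134604639044296}
```

View pics/top0b.png

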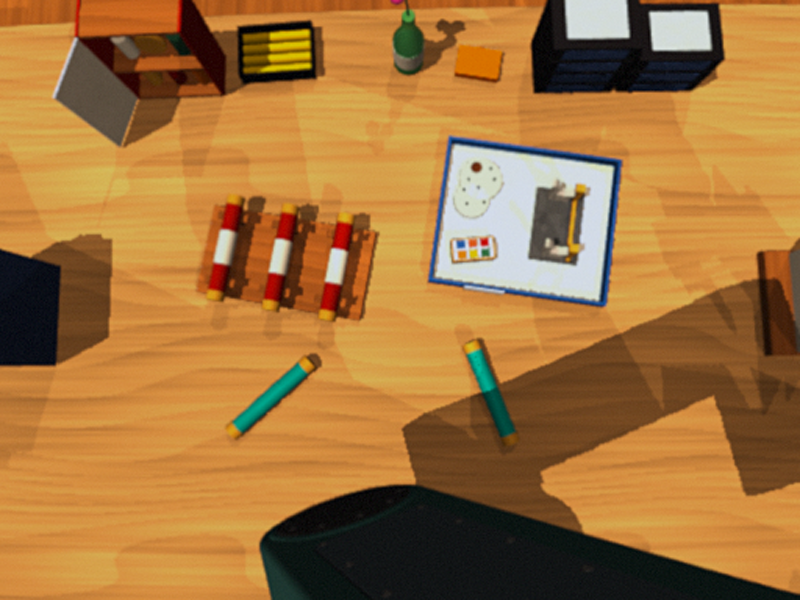

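The top view shows the rack with three red tubes (800-px scale, centres about (225,248), (280,257) and (337,266)). The tray corners are at (450,138), (621,160), (605,304) and (430,281), with the brass jaw near x≈577. Next I'll measure these from depth.

```bash
cat > m.py <<'E'
from h import *
a=load('top0'); s=.64
Z=a['range_z']
K=np.array([[a['fx'],0,a['cx']],[0,a['fy'],a['cy']],[0,0,1]])
vv,uu=np.mgrid[0:384,0:512]
p=cv2.undistortPoints(np.stack([uu,vv],-1).reshape(-1,1,2).astype(float),K,np.array(a['distortion'])).reshape(384,512,2)
P=(np.dstack([p*Z[...,None],Z])-a['t'])@np.array(a['R'])
for n,(x,y) in dict(t1=(225,248),t2=(280,257),t3=(337,266)).items():
    u,v=x*s,y*s
    m=(abs(uu-u)<18)&(abs(vv-v)<40)&(P[...,2]>.046)&(P[...,2]<.075)&(Z>0)
    Q=P[m]; c=cv2.minAreaRect(Q[:,:2].astype(np.float32))
    _,_,V=np.linalg.svd(Q[:,:2]-Q[:,:2].mean(0),full_matrices=False)
    b=cv2.boxPoints(c).mean(0)
    print(n,b,c[1],np.degrees(np.arctan2(V[0,1],V[0,0])),np.percentile(Q[:,2],95),m.sum())
tc=[world(a,x*s,y*s,.022)[:2] for x,y in [(450,138),(621,160),(605,304),(430,281)]]
print(np.round(tc,4)); tc=np.array(tc)
print('center',tc.mean(0),[np.linalg.norm(tc[i]-tc[(i+1)%4]) for i in range(4)],[np.degrees(np.arctan2(*(tc[i]-tc[j])[::-1])) for i,j in [(0,3),(1,2),(0,1),(3,2)]])
# pixels of clip: heights
m=(uu>525*s)&(uu<592*s)&(vv>178*s)&(vv<270*s)&(P[...,2]>.045)
print(np.round(P[m][::6],3))
rc=[world(a,x*s,y*s,.012)[:2] for x,y in [(377,231),(362,319),(199,291)]]; print(np.round(rc,4))
E
python3 m.py
python3 -c "
import sys;sys.path.insert(0,'.')
from h import *
a=load('top0')['pixels'];cv2.imwrite('pics/c1.png',cv2.resize(a[80:205,270:405],None,fx=4.8,fy=4.8,interpolation=cv2.INTER_CUBIC))"
```

```text
t1 [0.54408777 0.26292047] (0.03627869114279747, 0.16075369715690613) 169.03038981295518 0.05898318251749764 759
t2 [0.52913916 0.18309718] (0.027093244716525078, 0.16162200272083282) 169.02680029739162 0.05896253924715842 768
t3 [0.51302886 0.09996773] (0.026523452252149582, 0.16117943823337555) 169.10224512008196 0.05879078071199565 769
[[ 0.7153 -0.0753]
 [ 0.6751 -0.3382]
 [ 0.4523 -0.3011]
 [ 0.4915 -0.0395]]
center [ 0.58354456 -0.18852315] [np.float64(0.26599578723557293), np.float64(0.2258679104727705), np.float64(0.2645491678079019), np.float64(0.22664543328157305)] [np.float64(-9.084673553029806), np.float64(-9.453311641664083), np.float64(81.30888028532317), np.float64(81.48044595262957)]
[[ 0.628 -0.218  0.076]
 [ 0.629 -0.227  0.068]
 [ 0.622 -0.218  0.074]
 [ 0.623 -0.256  0.068]
 [ 0.619 -0.218  0.075]
 [ 0.621 -0.256  0.068]
 [ 0.619 -0.221  0.07 ]
 [ 0.619 -0.258  0.067]
 [ 0.618 -0.225  0.064]
 [ 0.617 -0.26   0.067]
 [ 0.615 -0.252  0.066]
 [ 0.615 -0.265  0.065]
 [ 0.613 -0.257  0.062]
 [ 0.611 -0.262  0.062]
 [ 0.37  -0.005  0.892]
 [ 0.541 -0.209  0.076]
 [ 0.541 -0.216  0.066]
 [ 0.538 -0.238  0.067]
 [ 0.537 -0.217  0.063]
 [ 0.536 -0.249  0.067]
 [ 0.534 -0.238  0.067]
 [ 0.532 -0.207  0.065]
 [ 0.531 -0.242  0.069]
 [ 0.531 -0.212  0.062]
 [ 0.529 -0.245  0.067]
 [ 0.527 -0.236  0.065]
 [ 0.527 -0.249  0.067]
 [ 0.526 -0.245  0.049]]
[[0.5723 0.0403]
 [0.4363 0.0646]
 [0.4836 0.3172]]
```

View pics/c1.png

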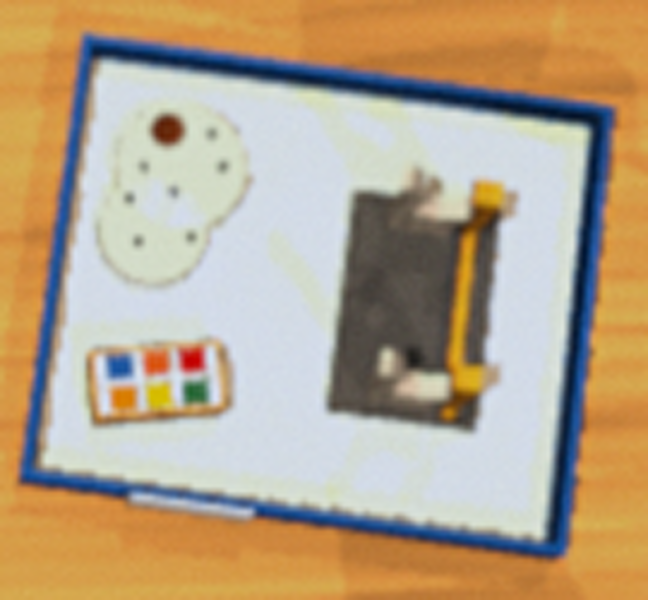

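Crop: the tray's long axes lie at about -9° yaw. The brass jaw is on the right (-y) side, with forks near crop (470,200) and (450,385). I'll turn the wrist to the tube direction and go over the tray for a close look.

Emit:
move_arm([
  [[0,0,0],[0,0,0.964],0.3],
  [[0,0,0],[0,0,0.964],0.3],
  [[0,0,0],[0,0,0.964],0.3],
  [[0,0,0],[0,0,0.964],0.3],
  [[0,0,0],[0,0,0.964],0.3],
  [[0.021,-0.05,-0.009],[0,0,0],0.3],
  [[0.021,-0.05,-0.009],[0,0,0],0.3],
  [[0.021,-0.05,-0.009],[0,0,0],0.3],
  [[0.021,-0.05,-0.009],[0,0,0],0.3],
  [[0.021,-0.05,-0.009],[0,0,0],0.3],
  [[0.021,-0.05,-0.009],[0,0,0],0.3],
  [[0.021,-0.05,-0.009],[0,0,0],0.3],
  [[0.021,-0.05,-0.009],[0,0,0],0.3],
  [[0.021,-0.05,-0.009],[0,0,0],0.3],
  [[0.021,-0.05,-0.009],[0,0,0],0.3],
  [[0,0,0],[0,0,0],0.3],
])

```text
time_s: 2.05
eef_pos: [0.5033, -0.2172, 0.3043]
ee_rot: [-0.0, 0.996, -0.094, 0.0]
contact_force: [0.4, 0.5, 1.1]
gripper_width: 0.059
grasp_force: 0.0
```

```bash
cat >> h.py <<'E'
from scipy.spatial.transform import Rotation as Ro
def to(x,y,z,yaw=None):  # tool shift to TCP target, in tool axes, and yaw turn in 0.1rad shares
    o=monitor.get_obs(); R=Ro.from_quat(np.roll(o['ee_rot'],-1)).as_matrix()
    th=np.arctan2(R[1,0],R[0,0]); print('t',o['time_s'],'pos',o['eef_pos'].round(4),'yaw',np.degrees(th).round(2),'shift mm',(R.T@(np.array([x,y,z])-o['eef_pos'])*1000).round(1), 'F',o['contact_force'].round(2),'w',o['gripper_width'],o['grasp_force'],'tilt',R[:,2].round(4))
    if yaw is not None: print('turn z shares',((th-np.radians(yaw))/0.1).round(3))
E
python3 - <<'E'
from h import *
a=grab('wrist','w1'); cv2.imwrite('pics/w1b.png',cv2.resize(a['pixels'],(800,600),interpolation=cv2.INTER_CUBIC))
to(.513,.1,.2); print(-np.array(a['R']).T@a['t'])
for p in [(.5758,-.2379,.052),(.5290,.1831,.045)]:print(np.array(a['R'])@p+a['t'])
E
```

```text
t 2.1 pos [ 0.5024 -0.2185  0.3039] yaw -10.8 shift mm [ -49.3 -314.8  103.9] F [ 0.21 -0.18  0.77] w 0.05928706082126774 0.0 tilt [-1.e-04 -0.e+00 -1.e+00]
[ 0.57169477 -0.23030067  0.47399729]
[ 0.00666894 -0.10975353  0.40751196]
[-0.39817164  0.00928315  0.44512335]
```

View pics/w1b.png

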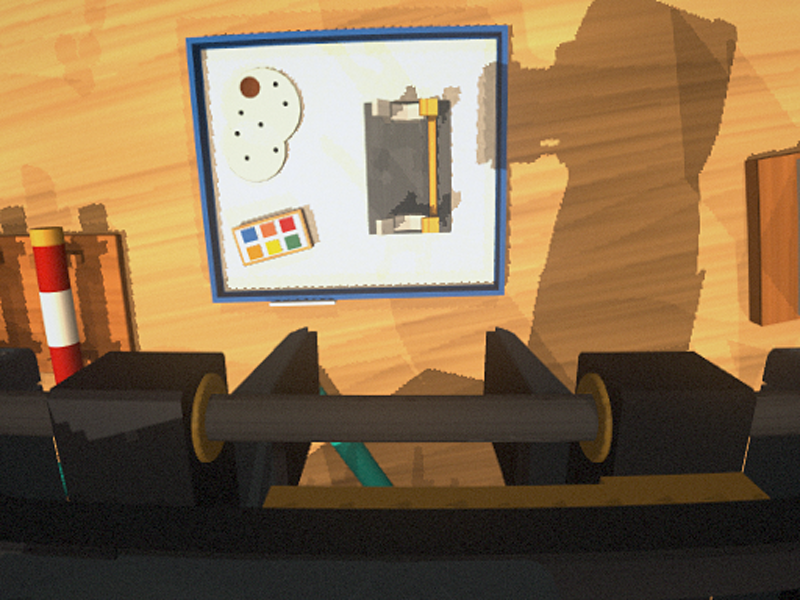

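The wrist view shows the tray corners at (187,39), (511,27), (502,294) and (212,300). The jaw caps are at (429,107) and (430,226), the prong tops at (377,110) and (381,227), and the brass bar at x≈432.

```bash
cat > m2.py <<'E'
from h import *
a=load('w1'); s=.64
tc=np.array([world(a,x*s,y*s,.022)[:2] for x,y in [(187,39),(511,27),(502,294),(212,300)]])
print(tc.round(4),'c',tc.mean(0),[np.linalg.norm(tc[i]-tc[(i+1)%4]).round(4) for i in range(4)],[np.degrees(np.arctan2(*(tc[i]-tc[j])[::-1])).round(2) for i,j in [(0,3),(1,2),(0,1),(3,2)]])
ya=np.radians(-9); c=tc.mean(0); X=np.array([np.cos(ya),np.sin(ya)]);Y=np.array([-X[1],X[0]])
seat=c-.05*Y; print('seat',seat)
Z=a['range_z']; vv,uu=np.mgrid[0:384,0:512]
K=np.array([[a['fx'],0,a['cx']],[0,a['fy'],a['cy']],[0,0,1]])
p=cv2.undistortPoints(np.stack([uu,vv],-1).reshape(-1,1,2).astype(float),K,np.array(a['distortion'])).reshape(384,512,2)
P=(np.dstack([p*Z[...,None],Z])-a['t'])@np.array(a['R'])
L=np.dstack([(P[...,:2]-seat)@X,(P[...,:2]-seat)@Y,P[...,2]])
for y,xs in [(107,range(362,450,6)),(115,range(362,450,6)),(165,range(362,460,6)),(226,range(366,450,6))]:
    print('row',y); print((1000*np.array([L[int(y*s),int(x*s)] for x in xs])).round().astype(int).tolist())
g=P[(abs(uu-255)<80)&(vv<190)&(Z>0)]; fl=L[int(200*s),int(340*s)]; print('floor',fl)
E
python3 m2.py
```

```text
[[ 0.7167 -0.0753]
 [ 0.6731 -0.3421]
 [ 0.4499 -0.3013]
 [ 0.4944 -0.0375]] c [ 0.58352533 -0.18906888] [np.float64(0.2703), np.float64(0.2268), np.float64(0.2675), np.float64(0.2255)] [np.float64(-9.66), np.float64(-10.37), np.float64(80.72), np.float64(80.44)]
seat [ 0.5757036  -0.23845329]
row 107
[[55, 41, 3], [54, 35, 11], [45, 26, 75], [46, 22, 71], [46, 17, 64], [49, 14, 42], [49, 9, 40], [49, 4, 39], [49, -1, 38], [49, -6, 40], [45, -10, 67], [45, -14, 67], [45, -18, 66], [50, -27, 20], [52, -33, 11]]
row 115
[[48, 41, 6], [47, 35, 11], [40, 27, 74], [40, 22, 72], [40, 18, 65], [43, 14, 44], [43, 9, 40], [43, 4, 36], [43, -1, 37], [43, -6, 40], [40, -10, 66], [40, -14, 64], [39, -18, 64], [44, -27, 19], [45, -33, 11]]
row 165
[[5, 43, 6], [5, 37, 11], [5, 32, 9], [4, 26, 10], [4, 20, 10], [4, 16, 9], [4, 11, 10], [4, 5, 10], [3, 0, 10], [3, -6, 10], [3, -11, 10], [3, -15, 11], [3, -20, 19], [3, -27, 10], [3, -32, 10], [3, -38, 5], [2, -44, 5]]
row 226
[[-50, 41, 5], [-49, 35, 9], [-43, 28, 74], [-44, 23, 72], [-44, 18, 66], [-47, 13, 44], [-47, 8, 38], [-48, 3, 36], [-48, -1, 38], [-48, -6, 40], [-45, -11, 66], [-45, -15, 67], [-46, -21, 65], [-51, -30, 10]]
floor [-0.02602543  0.06416327  0.00645283]
```

Clip located: seat ≈ (0.576,-0.238), yaw ≈ -9.3°, bar low at z≈19 mm. Now tube t3.

Emit:
move_arm([
  [[-0.007,-0.045,0.0263],[0,0,0],0.3],
  [[-0.007,-0.045,0.0263],[0,0,0],0.3],
  [[-0.007,-0.045,0.0263],[0,0,0],0.3],
  [[-0.007,-0.045,0.0263],[0,0,0],0.3],
  [[-0.007,-0.045,0.0263],[0,0,0],0.3],
  [[-0.007,-0.045,0.0263],[0,0,0],0.3],
  [[-0.007,-0.045,0.0263],[0,0,0],0.3],
  [[0,0,0],[0,0,0],0.3],
  [[0,0,0],[0,0,0],0.3],
  [[0,0,0],[0,0,0],0.3],
])

```text
time_s: 3.35
eef_pos: [0.514, 0.0977, 0.1204]
ee_rot: [-0.0, 0.995, -0.096, 0.0]
contact_force: [-0.5, -0.4, 0.4]
gripper_width: 0.0592
grasp_force: 0.0
```

Run:
```python
from h import *
to(.513,.1,.027,-10.95)
a=grab('wrist','w2'); cv2.imwrite('pics/w2b.png',a['pixels'])
```

```text
t 3.35 pos [0.514  0.0977 0.1204] yaw -11.04 shift mm [-1.5 -2.  93.4] F [-0.46 -0.39  0.44] w 0.059168498886501664 0.0 tilt [ 8.e-04  0.e+00 -1.e+00]
turn z shares -0.016
```

View pics/w2b.png

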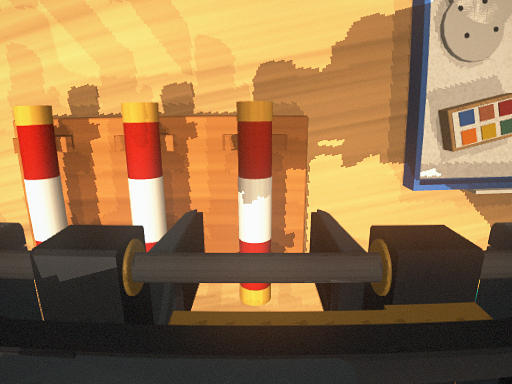

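The tube (u≈256) is centred between the fingers (≈200 and 314). Descend, read force, close.

Emit:
move_arm([
  [[0,-0.001,0.031],[0,0,0],0.3],
  [[0,-0.001,0.031],[0,0,0],0.3],
  [[-0.001,0,0.031],[0,0,0],0.3],
  [[0,0,0],[0,0,0],0.3],
  [[0,0,0],[0,0,0],-0.8],
  [[0,0,0],[0,0,0],-0.8],
  [[0,0,0],[0,0,0],-0.8],
  [[0,0,0],[0,0,0],-0.8],
], grip_force=25)

```text
time_s: 4.4
eef_pos: [0.5134, 0.1011, 0.0274]
ee_rot: [-0.0, 0.995, -0.095, 0.0]
contact_force: [-1.1, -2.9, 6.4]
gripper_width: 0.0255
grasp_force: 25.0
```

Emit:
move_arm([
  [[0,0,-0.01],[0,0,0],-0.8],
  [[0,0,-0.01],[0,0,0],-0.8],
  [[0,0,0],[0,0,0],-0.8],
  [[0,0,0],[0,0,0],-0.8],
  [[0,0,0],[0,0,0],-0.8],
  [[0,0,0],[0,0,0],-0.8],
])

```text
time_s: 5.15
eef_pos: [0.5129, 0.1011, 0.0466]
ee_rot: [0.0, 0.995, -0.095, -0.0]
contact_force: [-0.4, 0.7, -0.1]
gripper_width: 0.0253
grasp_force: 25.0
```

Emit:
move_arm([
  [[0,0,0],[0,0,0],-0.8],
])

```text
time_s: 5.28
eef_pos: [0.5129, 0.1011, 0.0467]
ee_rot: [0.0, 0.995, -0.095, -0.0]
contact_force: [-0.3, 0.2, -0.3]
gripper_width: 0.0254
grasp_force: 25.0
```

Emit:
move_arm([
  [[0,0,0],[0,0,0],-0.8],
])

```text
time_s: 5.4
eef_pos: [0.513, 0.1011, 0.0467]
ee_rot: [0.0, 0.995, -0.095, -0.0]
contact_force: [-0.3, 0.4, -0.2]
gripper_width: 0.0257
grasp_force: 25.0
```

Change about -0.7 N, so a dummy. Lay it back, go to the middle one.

Emit:
move_arm([
  [[0,0,0.01],[0,0,0],-0.8],
  [[0,0,0.009],[0,0,0],-0.8],
  [[0,0,0],[0,0,0],-0.8],
  [[0,0,0],[0,0,0],0.3],
  [[0,0,0],[0,0,0],0.3],
  [[0,0,0],[0,0,0],0.3],
  [[0,0,-0.03],[0,0,0],0.3],
  [[0,0,-0.03],[0,0,0],0.3],
  [[0,-0.0425,0],[0,0,0],0.3],
  [[0,-0.0425,0],[0,0,0],0.3],
  [[0,0,0],[0,0,0],0.3],
  [[0,0,0],[0,0,0],0.3],
  [[0,0,0],[0,0,0],0.3],
])

```text
time_s: 7.02
eef_pos: [0.5289, 0.1837, 0.0877]
ee_rot: [0.0, 0.995, -0.096, -0.0]
contact_force: [0.3, -0.1, -0.2]
gripper_width: 0.0595
grasp_force: 0.0
```

Run:
```python
from h import *
to(.5292,.1835,.027,-10.95)
a=grab('wrist','w3'); cv2.imwrite('pics/w3b.png',a['pixels'])
```

```text
t 7.025 pos [0.5289 0.1837 0.0877] yaw -11.0 shift mm [ 0.4  0.2 60.7] F [ 0.33 -0.13 -0.16] w 0.05946809246488478 0.0 tilt [-4.e-04 -2.e-04 -1.e+00]
turn z shares -0.008
```

View pics/w3b.png

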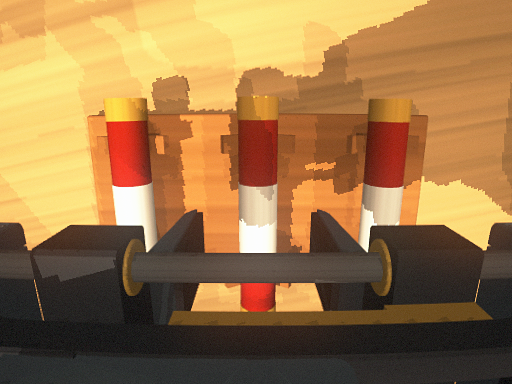

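The first tube is back in its trough (u≈388), and the middle tube is centred (u≈258).

Emit:
move_arm([
  [[0,0,0.03],[0,0,0],0.3],
  [[0,0,0.03],[0,0,0],0.3],
  [[0,0,0],[0,0,0],0.3],
  [[0,0,0],[0,0,0],-0.8],
  [[0,0,0],[0,0,0],-0.8],
  [[0,0,0],[0,0,0],-0.8],
  [[0,0,0],[0,0,0],-0.8],
], grip_force=25)

```text
time_s: 7.95
eef_pos: [0.5292, 0.1841, 0.0285]
ee_rot: [0.0, 0.995, -0.095, 0.0]
contact_force: [-3.1, -7.2, 9.4]
gripper_width: 0.0254
grasp_force: 25.0
```

Emit:
move_arm([
  [[0,0,-0.01],[0,0,0],-0.8],
  [[0,0,-0.01],[0,0,0],-0.8],
  [[0,0,0],[0,0,0],-0.8],
  [[0,0,0],[0,0,0],-0.8],
  [[0,0,0],[0,0,0],-0.8],
  [[0,0,0],[0,0,0],-0.8],
])

```text
time_s: 8.7
eef_pos: [0.529, 0.1845, 0.0476]
ee_rot: [0.0, 0.995, -0.095, -0.0]
contact_force: [-0.6, 0.4, -3.9]
gripper_width: 0.0253
grasp_force: 25.0
```

Emit:
move_arm([
  [[0,0,0],[0,0,0],-0.8],
])

```text
time_s: 8.82
eef_pos: [0.5291, 0.1845, 0.0477]
ee_rot: [0.0, 0.995, -0.095, -0.0]
contact_force: [-0.3, -0.3, -3.9]
gripper_width: 0.0254
grasp_force: 25.0
```

Emit:
move_arm([
  [[0,0,0],[0,0,0],-0.8],
])

```text
time_s: 8.95
eef_pos: [0.5292, 0.1845, 0.0478]
ee_rot: [0.0, 0.995, -0.095, -0.0]
contact_force: [-0.2, -1.3, -1.9]
gripper_width: 0.0252
grasp_force: 25.0
```

Emit:
move_arm([
  [[0,0,-0.03],[0,0,0],-0.8],
  [[0,0,-0.03],[0,0,0],-0.8],
  [[0,0,-0.02],[0,0,0],-0.8],
  [[0,0,0],[0,0,0],-0.8],
  [[0,0,0],[0,0,0],-0.8],
  [[0,0,0],[0,0,0],-0.8],
], grip_force=60)

```text
time_s: 9.7
eef_pos: [0.5286, 0.1843, 0.1267]
ee_rot: [0.0, 0.995, -0.095, -0.001]
contact_force: [1.1, -0.8, -3.6]
gripper_width: 0.0247
grasp_force: 60.0
```

Run:
```python
from h import *
f=[]
for i in range(6): f.append(monitor.get_obs()['contact_force'][2]); eyes.get_image('wrist')
print(np.round(f,2),np.mean(f))
to(.5759,-.2375,.13,-9.3)
```

```text
[-3.64 -3.14 -3.86 -5.34 -3.37 -4.19] -3.9217879965064655
t 10.0 pos [0.5291 0.1845 0.1276] yaw -10.96 shift mm [126.1 405.4  -2.4] F [-0.26 -0.48 -2.94] w 0.025027951318247636 59.99860882759094 tilt [-3.e-04 -1.e-04 -1.e+00]
turn z shares -0.289
```

Mean about -3.9 N, so this tube is the filled one. Carry it to above the clip.

Emit:
move_arm([
  [[0,0,0],[0,0,-0.289],-0.8],
  [[0.0127,0.0454,0],[0,0,0],-0.8],
  [[0.0127,0.0454,0],[0,0,0],-0.8],
  [[0.0127,0.0454,0],[0,0,0],-0.8],
  [[0.0127,0.0454,0],[0,0,0],-0.8],
  [[0.0127,0.0454,0],[0,0,0],-0.8],
  [[0.0127,0.0454,0],[0,0,0],-0.8],
  [[0.0127,0.0454,0],[0,0,0],-0.8],
  [[0.0127,0.0454,0],[0,0,0],-0.8],
  [[0.0127,0.0454,0],[0,0,0],-0.8],
  [[0,0,0],[0,0,0],-0.8],
  [[0,0,0],[0,0,0],-0.8],
  [[0,0,0],[0,0,0],-0.8],
  [[0,0,0],[0,0,0],-0.8],
])

```text
time_s: 11.75
eef_pos: [0.576, -0.2363, 0.1279]
ee_rot: [-0.0, 0.997, -0.08, -0.0]
contact_force: [-0.2, -0.7, -4.2]
gripper_width: 0.0249
grasp_force: 60.0
```

Run:
```python
from h import *
to(.5759,-.2375,.085,-9.3)
a=grab('wrist','w4'); cv2.imwrite('pics/w4b.png',cv2.resize(a['pixels'],(800,600),interpolation=cv2.INTER_CUBIC))
```

```text
t 11.75 pos [ 0.576  -0.2363  0.1279] yaw -9.23 shift mm [ 0.1  1.2 42.9] F [-0.24 -0.67 -4.16] w 0.024876048099562686 59.998512268066406 tilt [-1.e-04  1.e-04 -1.e+00]
turn z shares 0.012
```

View pics/w4b.png

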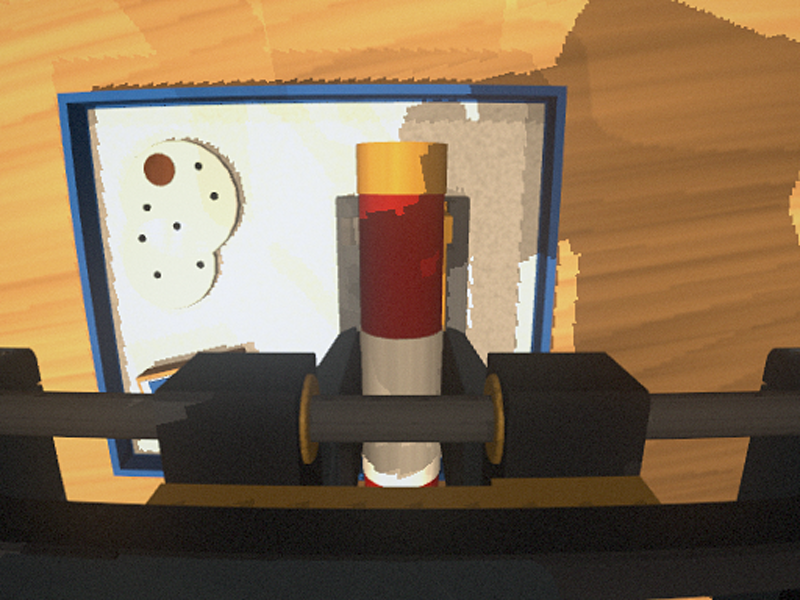

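The tube is centred over the clip (tube at u≈402, jaw at ≈448 on the right, prong at ≈348 on the left). Lower onto the noses, then push in.

Emit:
move_arm([
  [[0,0.001,0.03],[0,0,0],-0.8],
  [[0,0,0.03],[0,0,0],-0.8],
  [[0,0,0.004],[0,0,0],-0.8],
  [[0,0,0.004],[0,0,0],-0.8],
  [[0,0,0],[0,0,0],-0.8],
])

```text
time_s: 12.42
eef_pos: [0.5764, -0.2382, 0.0608]
ee_rot: [0.0, 0.997, -0.081, 0.001]
contact_force: [-0.7, 0.6, -4.0]
gripper_width: 0.0248
grasp_force: 60.0
```

Emit:
move_arm([
  [[0,0,0.003],[0,0,0],-0.8],
  [[0,0,0.003],[0,0,0],-0.8],
  [[0,0,0.003],[0,0,0],-0.8],
  [[0,0,0],[0,0,0],-0.8],
])

```text
time_s: 12.92
eef_pos: [0.577, -0.2377, 0.0519]
ee_rot: [-0.0, 0.997, -0.081, 0.001]
contact_force: [4.9, 8.9, -2.7]
gripper_width: 0.0251
grasp_force: 60.0
```

Emit:
move_arm([
  [[0,0,0.003],[0,0,0],-0.8],
  [[0,0,0.003],[0,0,0],-0.8],
  [[0,0,0.003],[0,0,0],-0.8],
  [[0,0,0],[0,0,0],-0.8],
])

```text
time_s: 13.42
eef_pos: [0.5762, -0.2375, 0.0421]
ee_rot: [-0.0, 0.997, -0.081, 0.0]
contact_force: [3.7, 6.6, -8.7]
gripper_width: 0.025
grasp_force: 60.0
```

Emit:
move_arm([
  [[0,0,0.003],[0,0,0],-0.8],
  [[0,0,0.002],[0,0,0],-0.8],
  [[0,0,0.001],[0,0,0],-0.8],
  [[0,0,0],[0,0,0],-0.8],
])

```text
time_s: 13.92
eef_pos: [0.5759, -0.2379, 0.0361]
ee_rot: [-0.0, 0.997, -0.081, 0.0]
contact_force: [0.5, 4.6, -6.1]
gripper_width: 0.0248
grasp_force: 60.0
```

Emit:
move_arm([
  [[0,0,0.001],[0,0,0],-0.8],
  [[0,0,0.001],[0,0,0],-0.8],
  [[0,0,0],[0,0,0],-0.8],
])

```text
time_s: 14.3
eef_pos: [0.5761, -0.238, 0.0354]
ee_rot: [-0.0, 0.997, -0.081, 0.0]
contact_force: [-8.0, 10.5, 18.6]
gripper_width: 0.0248
grasp_force: 60.0
```

Emit:
move_arm([
  [[0,0,0.001],[0,0,0],-0.8],
  [[0,0,0.001],[0,0,0],-0.8],
  [[0,0,0],[0,0,0],-0.8],
])

```text
time_s: 14.68
eef_pos: [0.5766, -0.2377, 0.0349]
ee_rot: [-0.0, 0.997, -0.081, 0.0]
contact_force: [-14.6, 19.2, 43.8]
gripper_width: 0.0251
grasp_force: 60.0
```

Firmly bottomed. Release and rise.

Emit:
move_arm([
  [[0,0,-0.003],[0,0,0],-0.8],
  [[0,0,0],[0,0,0],0.1],
  [[0,0,0],[0,0,0],0.1],
  [[0,0,0],[0,0,0],0.1],
  [[0,0,-0.02],[0,0,0],0.1],
  [[0,0,-0.04],[0,0,0],0.1],
  [[0,0,-0.05],[0,0,0],0.1],
  [[-0.03,0,-0.05],[0,0,0],0.1],
  [[-0.04,0,-0.05],[0,0,0],0.1],
  [[0,0,0],[0,0,0],0.1],
  [[0,0,0],[0,0,0],0.1],
])

```text
time_s: 16.05
eef_pos: [0.5078, -0.2271, 0.2443]
ee_rot: [0.0, 0.997, -0.081, 0.001]
contact_force: [0.3, 0.0, -0.2]
gripper_width: 0.0503
grasp_force: 0.0
```

```bash
cat > m3.py <<'E'
from h import *
to(0,0,0)
a=grab('wrist','w5'); cv2.imwrite('pics/w5b.png',cv2.resize(a['pixels'],(800,600),interpolation=cv2.INTER_CUBIC))
Z=a['range_z']; vv,uu=np.mgrid[0:384,0:512]
K=np.array([[a['fx'],0,a['cx']],[0,a['fy'],a['cy']],[0,0,1]])
p=cv2.undistortPoints(np.stack([uu,vv],-1).reshape(-1,1,2).astype(float),K,np.array(a['distortion'])).reshape(384,512,2)
P=(np.dstack([p*Z[...,None],Z])-a['t'])@np.array(a['R'])
ya=np.radians(-9.1);X=np.array([np.cos(ya),np.sin(ya)]);Y=np.array([-X[1],X[0]])
q=P[...,:2]-[.5758,-.238]; lx=q@X; ly=q@Y
for x0 in range(-80,81,20):
    m=(abs(lx-x0/1000)<.005)&(abs(ly)<.009)&(Z>0)&(P[...,2]>.03)
    if m.sum()>5: print(x0,m.sum(),'topz',np.percentile(P[m][:,2],90).round(4))
E
python3 m3.py
```

```text
t 16.05 pos [ 0.5078 -0.2271  0.2443] yaw -9.31 shift mm [-538.1 -142.   243.7] F [ 0.28  0.04 -0.21] w 0.05029415687506101 0.0 tilt [ 1.1e-03 -5.0e-04 -1.0e+00]
-80 96 topz 0.0646
-60 145 topz 0.0641
-40 8810 topz 0.3689
-20 169 topz 0.0642
0 170 topz 0.0642
20 168 topz 0.0645
40 170 topz 0.0642
60 170 topz 0.0641
80 71 topz 0.0644
```

View pics/w5b.png

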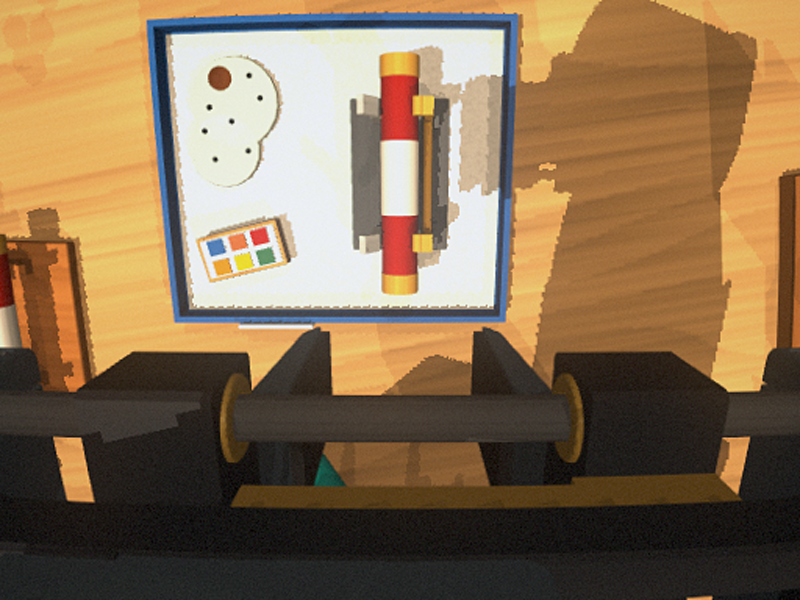

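The tube (centre ≈(400,180)) lies level in the clip. Its top is at z≈0.064 against 0.065 expected, and the brass noses at (424,105) and (424,243) are back over it. The palette and paint box are unmoved.

```bash
python3 -c "
from workcell import manip
print(manip.finish_job())"
```

```text
the job is handed in; nothing more can be done
None
```

The filled tube, which was the middle one on the rack, is pressed home in the clip with the jaw closed over it; both dummies lie in the rack, the palette and paint box have not moved, and I handed the job in at about 16 s (no verdict was returned).

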